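# Cover the sugar, then crack open the stuck rice cooker

## Task

The rice is done and its lid is stuck down: first put the loose china cover gently back on the sugar jar, properly seated and level, and let go of it, so that the steam stays out of the sugar. Then take the rice cooker's lid by its handle, pull until it breaks free of its sticky seal, and hold it just ajar, its front edge about 5 cm up, without letting it fly wide open; finish while still holding it there. Leave the other crockery and utensils where they are.

Things in the scene. Friction and masses are not known exactly. Their poses are not given: they have to be found in the camera images.
- cover_center (a point): Loose white china cover with a knob, lying knob up on the counter at the start; 48 mm tall in all. This point is on its axis, half-way up, 24 mm above its underside; z points up out of the knob. From the bottom: a locating plug 74 mm across and 6 mm thick, a disc 98 mm across and 8 mm thick, a plain round knob 22 mm across and 34 mm tall (from 10 mm below to 24 mm above this point is knob). About 0.16 kg.
- cover: The same cover; origin at the centre of the underside of its plug, z up.
- jar_rim (a point): Sugar jar: loose, round, straight-sided, handleless white china jar, 92 mm across and 85 mm tall, standing open on the counter; about 0.45 kg. This point is the centre of its mouth at rim height, z up. The mouth is 82 mm across inside (wall 5 mm), so the cover's plug drops in with 4 mm to spare all round and its disc rests on the rim; the cover's centre point is then 18 mm above this point.
- cooker_lid (a joint): Rice cooker lid angle: 0 shut, grows as the front edge (250 mm from the hinge) rises, stop at 0.85 rad. Sticky seal: the handle needs a pull of 14 to 19 N before it gives; this falls to nothing by 0.045 rad, then the seal nudges the lid up (under 7 N) until clear at 0.065 rad; above that only its weight is left (2 to 4 N at the handle). Let go, it drops back onto the seal at 0.065 rad.
- lid_handle (a point): Middle of the handle bar on top of the cooker lid, on the side away from the hinge: a round bar 16 mm thick on two end posts, 98 mm free between them, parallel to the hinge; the bar's centre line is 42 mm above the lid's top. x points from the handle to the hinge, y along the bar, z out of the lid; this frame tilts with the lid.
- lid_hinge (a point): Middle of the lid's hinge line, at the rear top edge of the cooker (fixed, white box-shaped rice cooker 250 mm deep, 230 mm wide, 195 mm tall with the lid; control panel on its front). The hinge line runs along this frame's y, 165 mm above the counter; with the lid shut the handle's middle is at (-205, 0, +72) mm in this frame, x pointing out of the cooker's back, z up.
- tumbler: Bystander: white tumbler 64 mm across, 105 mm tall, narrower and taller than the sugar jar; origin at the centre of its foot.
- mug_near: Bystander: white mug with handle, 76 mm across, 90 mm tall, to the robot's right; origin at the centre of its foot.
- mug_far: Bystander: white mug with handle, 76 mm across, 90 mm tall, further back; origin at the centre of its foot.
- soap: Bystander: soap bottle 60 mm across, 170 mm tall, at the back; origin at the centre of its foot.
- bowl: Bystander: white bowl 116 mm across, 50 mm tall; origin at the centre of its foot.
- spoon: Bystander: steel spoon lying on the counter near the robot; origin at its middle.
- spatula: Bystander: spatula lying on the counter in front of the cooker; origin at its middle.
Not all that is in view belongs to the job. Leave any pink look-alike of the cover alone. What is shaped like the part that bears jar_rim but purple is not meant.

How it is judged:
On the way, in this order (a step that is already met when the one before it is completed fails the run):
1. the cover sits seated and level on the sugar jar, let go, with the cooker still shut (horizontal distance between cover_center and jar_rim below 0.008 m and z of cover_center in the frame of jar_rim between 0.015 and 0.021 m and angle between each of cover_center, jar_rim's own z axis and vertical below 0.06 rad and height (world z) of jar_rim between 0.08 and 0.09 m and contact force between the fingers and cover below 0.05 N and value of joint cooker_lid below 0.03 rad), for 0.3 s.
2. the lid is broken free of its seal (value of joint cooker_lid above 0.08 rad), for 0.1 s.
3. the lid is held ajar in the gripper (value of joint cooker_lid between 0.12 and 0.3 rad and velocity of joint cooker_lid between -0.1 and 0.1 rad/s and contact force between the fingers and cooker_lid above 0.5 N), for 0.5 s.
At the end, for the whole second after the job is handed in: The lid stands still between 0.12 and 0.30 rad open (front edge about 3 to 7.5 cm up), held by the fingers; the cover is let go and sits in the mouth of the upright sugar jar on the counter, within 8 mm of its centre, 15 to 21 mm centre point above rim, tilted less than 0.06 rad (all of step 3 and horizontal distance between cover_center and jar_rim below 0.008 m and z of cover_center in the frame of jar_rim between 0.015 and 0.021 m and angle between each of cover_center, jar_rim's own z axis and vertical below 0.06 rad and height (world z) of jar_rim between 0.08 and 0.09 m and contact force between the fingers and cover below 0.05 N and linear speed of cover below 0.03 m/s); the arm keeps its last pose, push and grip.
It fails at once if the lid flies open beyond 0.5 rad (value of joint cooker_lid above 0.5 rad).
It fails at once if the lid is opened while the sugar is uncovered (value of joint cooker_lid above 0.05 rad and horizontal distance between cover_center and jar_rim above 0.02 m).
It fails at once if the cover is dropped (falls free faster than 0.6 m/s) (linear speed of cover above 0.6 m/s and contact force between the fingers and cover below 0.05 N).
It fails at once if the sugar jar is tipped (angle between jar_rim's own z axis and vertical above 0.35 rad).
It fails at once if a bystander is displaced by more than 4 cm (distance of any of tumbler, mug_near, mug_far, soap, bowl, spoon, spatula from where it was at the start of the episode above 0.04 m).
It also fails if it takes over 58 s, if anything falls off the work surface, if the arm or the gripper's body presses on something with over 40 N, if the wrist force passes 120 N, or if a joint passes its speed limit or range.

## Robot

A 6-joint arm with a two-finger parallel gripper is mounted at the origin on the work surface. World frame = base frame: x ahead of the robot, y to its left, z up, the work surface at z = 0. Lengths are in m, angles in rad, forces in N, time in s.
With the tool pointing down it reaches from about 0.25 to 0.725 m from the base axis. Payload 4 kg.
Tool frame: the origin (TCP) lies midway between the tips of the shut fingers; the grasp point (between the pads) lies 19 mm behind it; z points along the fingers, y is the line along which they close (so a half turn about z gives the same grasp; the last joint's range is limited). The gripper opens to 85 mm and grips with 20 to 120 N. Pads are 22 mm wide; open, the fingers measure 114 mm over their backs; the gripper's body (76 mm by 85 mm) begins 54 mm behind the grasp point. The pads swing forward as they close: fully open they stand 13 mm farther back than shut.
Start: joints at [1.253, 0.241, 0.005, 1.335, 0, 1.571], TCP at [0.156, 0.475, 0.231] pointing down, gripper open.
Joint ranges: [-2.72, 2.72], [-1.05, 1.87], [-1.09, 1.28], [-1.99, 2.15], [-1.42, 1.44], [-3.14, 3.14]. Speed limits (rad/s): [2.79, 2.79, 3.14, 3.14, 3.14, 3.14].

## Interface

Orientations are given as a unit quaternion [x, y, z, w].
In Python, from workcell import bot gives the robot as it stands.
- The arm moves only by the tool play_rows, never from a script. Its argument "moves" is a list of rows, each a list of 3 entries, a list of its own where there are three numbers: the opening, from -1 (shut) to 1 (fully open), then the shift along the tool's x, y, z in cm, then the turn, a rotation vector about the tool's x, y, z in rad. A call has 1 to 12 rows; each row shifts and turns the commanded pose from where the row before left it, along the tool's axes as they then stand; what a row does not reach is not made up. A row lasts 1/12 s, in which the tool goes at most 41.7 mm and 7.16 degrees, less where a joint would pass 70% of its speed; a pose out of reach is approached as far as the arm can. A call is refused whole if a number of a shift passes 4.17 or a number of a turn 0.125, either way. A call with a gripper value outside its range is refused whole. The fingers move at their own pace and stop on an object; the grip force is fixed at half the most. Time passes only in rows, so rows that do not move let the fingers close. It gives the time, the measured TCP pose, the force and the opening at its end, in the units of the state.
- bot.get_obs(): the state, without advancing time (a new reading comes with each control period).
- bot.camera(name): name is "scene" or "top" or "wrist"; returns (picture, depth): 384x512x3 uint8, red, green, blue; 384x512 float32, m along the optical axis (not along the pixel's ray), 0 where there is no reading.
- bot.camera_info(name): a dict with "K" (3x3 intrinsics, pixels), "k1" (the pictures are not rectified: a ray, as slopes to the right and down, at radius r is drawn at 1 + k1 r^2 times it, then the intrinsics apply), "world_from_camera" (4x4, takes a point from camera to world coordinates); the wrist camera has in their place "T_tool_cam" (4x4, takes a point from camera to tool coordinates, whose origin is the TCP and whose axes are the flange's). Camera axes: x right, y up, looking along -z (the intrinsics and any distortion apply to the point x, -y, -z); pixel columns grow to the right and rows downward; lengths in m; the calibration is good to about 2 mm. A picture is of the moment at which its call begins: read the wrist's pose just before it. camera_info takes no time and is no camera call.
- bot.job_done(): hands the job in, once; it reports no verdict.
The state is a dict: "clock": time; "joint_pos": joint angles; "joint_vel": joint speeds; "tau": joint torques, N m; "eef_pos": TCP position; "tool_rot": TCP orientation; "ft_force": force on the tool from outside, world axes, zero at the start; "ft_torque": the same for the moment, N m; "grip_width": finger opening in m.
Only numpy, scipy, OpenCV 4.12 (cv2) and the standard library are available. Lean on these libraries where they do the work, as an engineer would, in place of code of your own. Each camera call takes 0.05 s, during which the arm holds its last target. There are 200 camera calls.

## Working session

There is one attempt and no reset: what is moved stays moved. The work goes in short steps, Python scripts to look and compute and a tool call to move; the robot and the scene stay as the last step left them, time stands still between calls to the robot, and variables do not carry over. Pictures are saved under pics/ and viewed, on a budget of 10 in all, crops included, one or two more only if the job needs it, and the job is handed in when it is done.

Besides the shell and the picture viewer there is one more tool, called as name(argument=value, ...) on one line, values as JSON. play_rows: Moves the arm, as the interface text tells. Its arguments: {"type":"object","properties":{"moves":{"type":"array"}},"required":["moves"]}

```bash
mkdir -p pics; cat > h.py <<'E'
import numpy as np, cv2
from workcell import bot
from scipy.spatial.transform import Rotation as R
def grab(name):
    o=bot.get_obs(); im,d=bot.camera(name); inf=bot.camera_info(name)
    if name=="wrist":
        T=np.eye(4); T[:3,:3]=R.from_quat(o["tool_rot"]).as_matrix(); T[:3,3]=o["eef_pos"]
        T=T@np.array(inf["T_tool_cam"])
    else: T=np.array(inf["world_from_camera"])
    return im,d,np.array(inf["K"]),inf["k1"],T
def slopes(uv,K,k1):
    uv=np.atleast_2d(np.asarray(uv,float)); s=np.stack([(uv[:,0]-K[0,2])/K[0,0],(uv[:,1]-K[1,2])/K[1,1]],1); u=s.copy()
    for _ in range(20): u=s/(1+k1*(u**2).sum(1,keepdims=True))
    return u
def plane(uv,z,K,k1,T):
    s=slopes(uv,K,k1); d=np.c_[s[:,0],-s[:,1],-np.ones(len(s))]@T[:3,:3].T
    return T[:3,3]+d*((z-T[2,3])/d[:,2])[:,None]
def cloud(d,K,k1,T):
    h,w=d.shape; v,u=np.mgrid[:h,:w]; s=slopes(np.c_[u.ravel(),v.ravel()],K,k1); z=d.ravel()[:,None]
    p=np.c_[s[:,:1]*z,-s[:,1:]*z,-z]@T[:3,:3].T+T[:3,3]
    p[d.ravel()==0]=np.nan
    return p.reshape(h,w,3)
E
python3 - <<'E'
from h import *
ims=[]
for n in("scene","top"):
    im,d,K,k1,T=grab(n); np.savez(f"{n}.npz",im=im,d=d,K=K,k1=k1,T=T); cv2.imwrite(f"pics/{n}.png",im[:,:,::-1]); print(n,K[0,0],k1,T[:3].round(3).tolist(),(d>0).mean())
print(bot.get_obs())
E
```

```text
scene 364.4221466029235 -0.02095808054334821 [[-0.615, -0.444, 0.651, 1.239], [0.788, -0.34, 0.513, 0.436], [-0.007, 0.829, 0.56, 0.741]] 0.9959564208984375
top 443.4677541939902 -0.1762908079946932 [[0.005, 0.992, -0.129, 0.397], [-1.0, 0.006, 0.008, -0.103], [0.008, 0.129, 0.992, 1.344]] 0.9961751302083334
{'clock': 0.1, 'joint_pos': array([1.25303228e+00, 2.41311604e-01, 3.85565200e-03, 1.33517784e+00,
       1.52342561e-05, 1.57080820e+00]), 'joint_vel': array([ 0.00141239, -0.00318375,  0.00180412,  0.001562  ,  0.00023006,
        0.00036599]), 'tau': array([ 8.80926018e-04, -3.73139334e+01,  2.53010112e+01,  1.08587302e-02,
        6.43280168e-05,  1.99642457e-06]), 'eef_pos': array([0.15604289, 0.47443947, 0.23051371]), 'tool_rot': array([ 1.58220208e-01,  9.87403424e-01, -9.05959086e-04, -1.52872921e-04]), 'ft_force': array([-0.7532116 , -0.68779089,  0.58235125]), 'ft_torque': array([ 0.02056258,  0.01992297, -0.00129581]), 'grip_width': 0.08544226669353305}
```

View pics/scene.png

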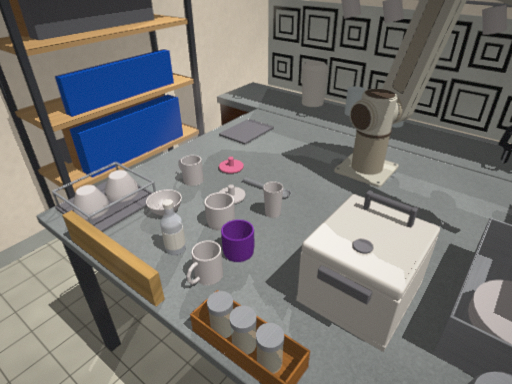

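View pics/top.png

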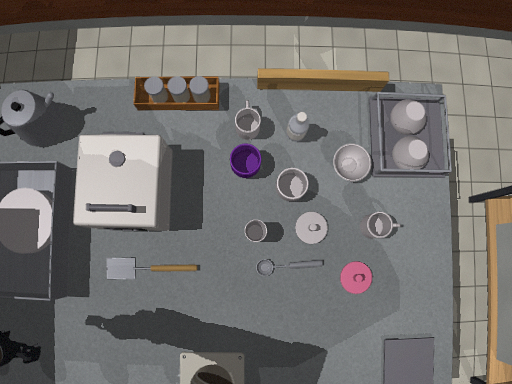

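Candidates in the top view:
- **Cover:** white disc with knob at (311,228), pink look-alike at (356,278). I choose the white one.
- **Jar:** wide white pot without handle at (293,184). The others are the purple pot (245,160), tumbler (256,231), bowl (351,163) and mugs (248,122) and (380,225).
- **Cooker handle:** bar at (110,208).

Next I measure these and check with one crop.

```bash
cat > m.py <<'E'
from h import *
for n in("top","scene"):
    f=np.load(f"{n}.npz"); im,d,K,k1,T=[f[k] for k in("im","d","K","k1","T")]
    P=cloud(d,K,float(k1),T); X,Y,Z=P[...,0],P[...,1],P[...,2]
    def circ(p):
        A=np.c_[2*p[:,:2],np.ones(len(p))]; c=np.linalg.lstsq(A,(p[:,:2]**2).sum(1),rcond=None)[0]; return c[:2],np.sqrt(c[2]+c[:2]@c[:2])
    px={"top":dict(cover=(311,228),jar=(293,184),tum=(256,231),mn=(380,225)),"scene":dict(cover=(233,193),jar=(219,210))}[n]
    for k,(u,v) in px.items():
        w=(slice(v-26,v+27),slice(u-26,u+27)); p=P[w].reshape(-1,3)
        if k=="cover":
            c0=plane([(u,v)],.014,K,float(k1),T)[0]; q=p[np.hypot(*(p[:,:2]-c0[:2]).T)<.07]
            disc=q[(q[:,2]>.007)&(q[:,2]<.022)]; kn=q[(q[:,2]>.04)&(q[:,2]<.056)]
            (c,s,_)=cv2.minEnclosingCircle(disc[:,:2].astype(np.float32))[0:2]+(0,)
            print(n,k,"disc mec",c,s,"med",disc[:,:2].mean(0),"knob",np.median(kn,0),len(kn))
        else:
            zt=np.nanmax(p[:,2]) 
            h=dict(jar=.085,tum=.105,mn=.09)[k]
            q=p[np.abs(p[:,2]-h)<.008]; c,r=circ(q); 
            q=q[np.abs(np.hypot(*(q[:,:2]-c).T)-r)<.012]; print(n,k,circ(q),len(q),"zmed",np.median(q[:,2]))
    m=(Z>.222)&(Z<.26)&(Y>.05)&(Y<.6)&(X>.2)&(X<.8); lab=cv2.connectedComponentsWithStats(m.astype(np.uint8)); i=1+lab[2][1:,4].argmax(); q=P[lab[1]==i]
    rect=cv2.minAreaRect(q[:,:2].astype(np.float32)); print(n,"handle",len(q),"rect",rect,"zmax",np.percentile(q[:,2],[50,95]),lab[3][i])
    m=(np.abs(Z-.195)<.012)&(Y>.05)&(Y<.6)&(X>.2)&(X<.8); q=P[m]; print(n,"lid",cv2.minAreaRect(q[:,:2].astype(np.float32)),np.median(q[:,2]))
im=np.load("top.npz")["im"][120:320,190:420]; cv2.imwrite("pics/crop.png",cv2.resize(im,None,fx=3,fy=3,interpolation=2)[:,:,::-1])
E
python3 m.py
```

```text
top cover disc mec (0.45840027928352356, -0.2971237599849701) 0.059118133038282394 med [ 0.46891112 -0.29545594] knob [ 0.4696269  -0.2964865   0.04696436] 44
top jar (array([ 0.59350882, -0.23222438]), np.float64(0.04338678904711867)) 182 zmed 0.08337442201456657
top tum (array([ 0.45546434, -0.12624455]), np.float64(0.02998813750473085)) 84 zmed 0.10405278335715651
top mn (array([ 0.47380744, -0.48299828]), np.float64(0.03560780206299619)) 128 zmed 0.08815039086472898
top handle 324 rect ((0.5044097304344177, 0.2478928565979004), (0.12269725650548935, 0.018355170264840126), 89.4217529296875) zmax [0.24246046 0.24656049] [109.00308642 207.21296296]
top lid ((0.6102104783058167, 0.3633221983909607), (0.508986234664917, 0.2851259410381317), 77.35503387451172) 0.19420694966715768
scene cover disc mec (0.4738098084926605, -0.2950740456581116) 0.050379157066345215 med [ 0.46359356 -0.28329976] knob [ 0.47642187 -0.29454948  0.04627134] 25
scene jar (array([ 0.62797675, -0.18986268]), np.float64(0.07044970051815623)) 89 zmed 0.08254988291000465
scene handle 410 rect ((0.507483720779419, 0.2499561905860901), (0.020110825076699257, 0.11965025961399078), 0.1983754187822342) zmax [0.24106725 0.24603022] [392.26097561 203.31707317]
scene lid ((0.5867748260498047, 0.24990728497505188), (0.22829630970954895, 0.25280293822288513), 89.37065887451172) 0.19530927520219654
```

View pics/crop.png

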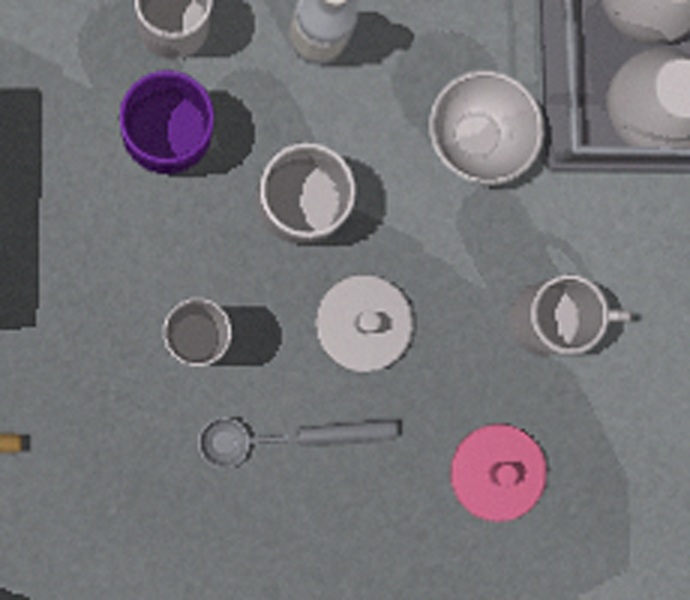

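The crop confirms it: white cover with knob at crop (365,323), handleless wide white jar at crop (308,190). First I turn the tool so its y axis is along world x.

play_rows(moves=[[1,[0,0,0],[0,0,0.12]],[1,[0,0,0],[0,0,0.12]],[1,[0,0,0],[0,0,0.12]],[1,[0,0,0],[0,0,0.12]],[1,[0,0,0],[0,0,0.12]],[1,[0,0,0],[0,0,0.12]],[1,[0,0,0],[0,0,0.12]],[1,[0,0,0],[0,0,0.12]],[1,[0,0,0],[0,0,0.12]],[1,[0,0,0],[0,0,0.12]],[1,[0,0,0],[0,0,0.053]]])

```text
clock: 1.02
eef_pos: [0.1561, 0.4746, 0.2308]
tool_rot: [0.709, 0.705, -0.001, 0.0]
ft_force: [0.4, -0.7, -0.7]
grip_width: 0.0854
```

play_rows(moves=[[1,[-3.5,1.43,0],[0,0,0]],[1,[-3.5,1.43,0],[0,0,0]],[1,[-3.5,1.43,0],[0,0,0]],[1,[-3.5,1.43,0],[0,0,0]],[1,[-3.5,1.43,0],[0,0,0]],[1,[-3.5,1.43,0],[0,0,0]],[1,[-3.5,1.43,0],[0,0,0]],[1,[-3.5,1.43,0],[0,0,0]],[1,[-3.5,1.43,0],[0,0,0]],[1,[-3.5,1.43,0],[0,0,0]],[1,[-3.5,1.43,0],[0,0,0]]])

```text
clock: 1.93
eef_pos: [0.3135, 0.0882, 0.2313]
tool_rot: [0.707, 0.707, 0.0, 0.0]
ft_force: [1.2, 0.7, 0.2]
grip_width: 0.0851
```

play_rows(moves=[[1,[-3.5,1.43,0],[0,0,0]],[1,[-3.5,1.43,0],[0,0,0]],[1,[-3.5,1.43,0],[0,0,0]],[1,[-3.5,1.43,0],[0,0,0]],[1,[-3.5,1.43,0],[0,0,0]],[1,[-3.5,1.43,0],[0,0,0]],[1,[-3.5,1.43,0],[0,0,0]],[1,[-3.5,1.43,0],[0,0,0]],[1,[-3.5,1.43,0],[0,0,0]],[1,[-3.5,1.43,0],[0,0,0]],[1,[0,0,0],[0,0,0]],[1,[0,0,0],[0,0,0]]])

```text
clock: 2.93
eef_pos: [0.4563, -0.2614, 0.2297]
tool_rot: [0.708, 0.706, -0.0, -0.001]
ft_force: [-0.6, 0.1, 0.5]
grip_width: 0.0856
```

```bash
python3 - <<'E'
from h import *
im,d,K,k1,T=grab("wrist"); np.savez("w1.npz",im=im,d=d,K=K,k1=k1,T=T); cv2.imwrite("pics/w1.png",im[:,:,::-1])
o=bot.get_obs(); print(o["clock"],o["eef_pos"],o["tool_rot"],o["joint_pos"],o["ft_force"],T.round(3).tolist())
E
```

```text
2.9833 [ 0.45587361 -0.26011866  0.23015021] [ 7.07581809e-01  7.06629948e-01 -2.33245290e-04 -1.43030603e-03] [-5.18693468e-01  2.92813628e-01  7.19104348e-02  1.35277535e+00
  3.05868017e-04  1.05344855e+00] [-0.47310938  1.05888356  0.91840636] [[1.0, 0.003, 0.003, 0.455], [-0.004, 0.949, 0.314, -0.18], [-0.002, -0.314, 0.949, 0.372], [0.0, 0.0, 0.0, 1.0]]
```

View pics/w1.png

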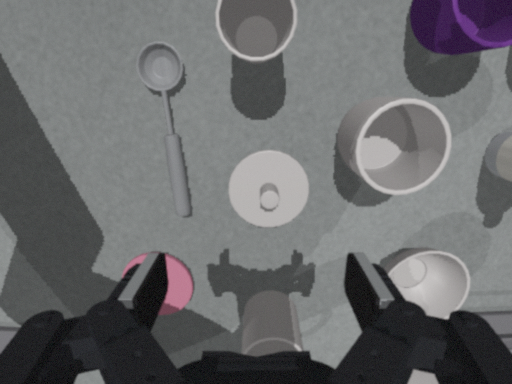

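The wrist view shows the cover disc at (268,188), the knob at (270,200) and the jar mouth at (404,145). I refine both from it.

```bash
cat > w.py <<'E'
from h import *
import sys
def fitc(p):
    A=np.c_[2*p[:,:2],np.ones(len(p))]; c=np.linalg.lstsq(A,(p[:,:2]**2).sum(1),rcond=None)[0]; return c[:2],np.sqrt(c[2]+c[:2]@c[:2])
def robust(p,tol=.0025):
    c,r=fitc(p)
    for _ in range(8):
        e=np.abs(np.hypot(*(p[:,:2]-c).T)-r); c,r=fitc(p[e<max(tol,np.median(e)*1.5)])
    return c.round(4),round(r,4),int((e<tol).sum()),len(p)
def load(f):
    f=np.load(f); return f["im"],f["d"],f["K"],float(f["k1"]),f["T"]
E
python3 - <<'E'
from w import *
im,d,K,k1,T=load("w1.npz"); P=cloud(d,K,k1,T); Z=P[...,2]
# cover by depth band of the disc, outline cast on disc top
m=((Z>.008)&(Z<.022)).astype(np.uint8); n,l,s,c=cv2.connectedComponentsWithStats(m); i=l[180,255]; cn=max(cv2.findContours((l==i).astype(np.uint8),0,1)[0],key=len)[:,0]
print("disc",robust(plane(cn,.014,K,k1,T)))
g=cv2.cvtColor(im,7); print("gray",g[188,245:320:8],g[188,225:233])
_,b=cv2.threshold(cv2.GaussianBlur(g,(3,3),0),165,255,0); n,l,s,c=cv2.connectedComponentsWithStats(b); i=l[170,260]; cn=max(cv2.findContours((l==i).astype(np.uint8),0,1)[0],key=len)[:,0]
print("disc img",i,robust(plane(cn,.014,K,k1,T)))
m=(Z>.041)&(Z<.055); m[:,:240]=0;m[:,300:]=0;m[:150]=0;m[230:]=0; q=P[m]; print("knob",cv2.minEnclosingCircle(q[:,:2].astype(np.float32)),np.median(q,0),len(q))
m=(np.abs(Z-.085)<.006); m[:,:340]=0;m[:,460:]=0;m[:85]=0;m[205:]=0; q=P[m]; print("rim depth",robust(q,.005),np.median(q[:,2]))
i=l[100,404]; print([ (y,g[y,404]) for y in range(92,110,2)])
mm=m.astype(np.uint8); cn=max(cv2.findContours(mm,0,1)[0],key=len)[:,0]; print("rim outl",robust(plane(cn,.085,K,k1,T)))
E
```

```text
disc (array([ 0.4691, -0.2946]), np.float64(0.0481), 224, 224)
gray [180 182 131 142 159 180 180 181 139 132] [129 129 134 148 170 181 184 182]
disc img 3 (array([ 0.4694, -0.2942]), np.float64(0.0471), 218, 218)
knob ((0.46914905309677124, -0.2952970266342163), 0.010819816961884499) [ 0.46899809 -0.29413835  0.04761044] 302
rim depth (array([ 0.5923, -0.2312]), np.float64(0.0431), 1860, 1860) 0.08432771962445706
[(92, np.uint8(134)), (94, np.uint8(134)), (96, np.uint8(135)), (98, np.uint8(166)), (100, np.uint8(195)), (102, np.uint8(186)), (104, np.uint8(137)), (106, np.uint8(112)), (108, np.uint8(99))]
rim outl (array([ 0.5921, -0.2312]), np.float64(0.0456), 275, 275)
```

play_rows(moves=[[1,[-1.7,0.7,1],[0,0,0]],[1,[-1.7,0.65,2],[0,0,0]],[1,[0,0,3],[0,0,0]],[1,[0,0,3],[0,0,0]],[1,[0,0,3],[0,0,0]],[1,[0,0,2],[0,0,0]],[1,[0,0,0],[0,0,0]],[1,[0,0,0],[0,0,0]]])

```text
clock: 3.65
eef_pos: [0.469, -0.2921, 0.0909]
tool_rot: [0.707, 0.708, -0.0, -0.002]
ft_force: [-0.2, -0.0, 0.9]
grip_width: 0.0854
```

play_rows(moves=[[1,[-0.2,0,1.5],[0,0,0]],[1,[0,0,2],[0,0,0]],[1,[0,0,2],[0,0,0]],[1,[0,0,1.5],[0,0,0]],[1,[0,0,0],[0,0,0]],[1,[0,0,0],[0,0,0]],[1,[0,0,0],[0,0,0]]])

```text
clock: 4.23
eef_pos: [0.4716, -0.2967, 0.0237]
tool_rot: [0.707, 0.707, 0.0, 0.002]
ft_force: [0.5, -0.5, 0.8]
grip_width: 0.0861
```

play_rows(moves=[[-1,[0,0,0],[0,0,0]],[-1,[0,0,0],[0,0,0]],[-1,[0,0,0],[0,0,0]],[-1,[0,0,0],[0,0,0]],[-1,[0,0,0],[0,0,0]],[-1,[0,0,0],[0,0,0]],[-1,[0,0,0],[0,0,0]],[-1,[0,0,0],[0,0,0]],[-1,[0,0,0],[0,0,0]],[-1,[0,0,0],[0,0,0]],[-1,[0,0,0],[0,0,0]],[-1,[0,0,0],[0,0,0]]])

```text
clock: 5.23
eef_pos: [0.4703, -0.2962, 0.0218]
tool_rot: [0.707, 0.707, 0.0, 0.0]
ft_force: [-0.8, 0.3, 5.5]
grip_width: 0.0199
```

Something of knob width is held, and fz shows a slight press. I lift slowly, then look.

play_rows(moves=[[-1,[0,0,-0.5],[0,0,0]],[-1,[0,0,-1],[0,0,0]],[-1,[0,0,-1.5],[0,0,0]],[-1,[0,0,-2],[0,0,0]],[-1,[0,0,-2],[0,0,0]],[-1,[0,0,-2],[0,0,0]],[-1,[0,0,-2],[0,0,0]],[-1,[0,0,-1],[0,0,0]],[-1,[0,0,0],[0,0,0]],[-1,[0,0,0],[0,0,0]],[-1,[0,0,0],[0,0,0]]])

```text
clock: 6.15
eef_pos: [0.4692, -0.2955, 0.14]
tool_rot: [0.707, 0.707, -0.0, -0.001]
ft_force: [0.3, -0.4, -2.0]
grip_width: 0.0202
```

```bash
python3 - <<'E'
from w import *
im,d,K,k1,T=grab("wrist"); np.savez("w2.npz",im=im,d=d,K=K,k1=k1,T=T)
im2,d2,K2,k2,T2=grab("scene"); np.savez("s2.npz",im=im2,d=d2,K=K2,k1=k2,T=T2)
v=np.hstack([im,cv2.resize(im2[130:280,150:350],(512,384))]); cv2.imwrite("pics/w2.png",cv2.resize(v,(800,300),interpolation=3)[:,:,::-1])
o=bot.get_obs(); print(o["clock"],o["eef_pos"],o["tool_rot"],o["grip_width"],o["ft_force"])
E
```

```text
6.25 [ 0.46904447 -0.29542365  0.13962196] [ 7.07113170e-01  7.07098478e-01 -3.70158509e-04 -1.60292071e-03] 0.019981851461430274 [-0.30952486  0.2820514  -1.30021915]
```

View pics/w2.png

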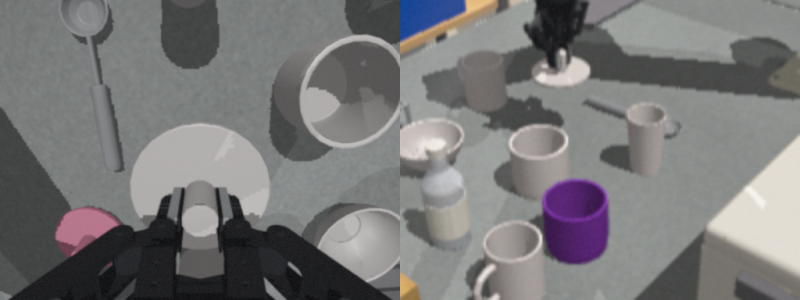

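The cover hangs in the fingers, with its disc at wrist view (200,185) and its knob between the pads. The jar mouth is at (352,92). I measure tilt, the disc centre and the rim.

```bash
python3 - <<'E'
from w import *
im,d,K,k1,T=load("w2.npz"); P=cloud(d,K,k1,T); Z=P[...,2]
m=(Z>.115)&(Z<.15)&(np.hypot(P[...,0]-.469,P[...,1]+.295)<.056); m[:, :150]=0; m[240:]=0
n,l,s,c=cv2.connectedComponentsWithStats(m.astype(np.uint8)); i=1+s[1:,4].argmax(); q=P[l==i]; 
for _ in range(4):
    A=np.c_[q[:,:2]-[.469,-.295],np.ones(len(q))]; f=np.linalg.lstsq(A,q[:,2],rcond=None)[0]; r=q[:,2]-A@f; q=q[np.abs(r)<.003]
print("disc plane slopes",f,len(q),s[i])
zt=f[2]
cn=max(cv2.findContours((l==i).astype(np.uint8),0,1)[0],key=len)[:,0]
cn=cn[(cn[:,1]<210)]
print("disc",robust(plane(cn,zt,K,k1,T)))
m=(np.abs(Z-.085)<.006); m[:,:375]=0;m[215:]=0; mm=m.astype(np.uint8); q=P[m]; cn=max(cv2.findContours(mm,0,1)[0],key=len)[:,0]; cn=cn[cn[:,0]<508]
print("rim",robust(plane(cn,.085,K,k1,T)),robust(q,.005),np.median(q[:,2]))
E
```

```text
disc plane slopes [-0.00248672 -0.00533566  0.13209081] 11454 [  167   156   179    84 11780]
disc (array([ 0.4677, -0.292 ]), np.float64(0.047), 186, 186)
rim (array([ 0.5917, -0.2314]), np.float64(0.0455), 327, 327) (array([ 0.592 , -0.2314]), np.float64(0.0429), 3860, 3860) 0.08424007656196869
```

play_rows(moves=[[-1,[0.5,1,0],[0,0,0]],[-1,[1,2,0],[0,0,0]],[-1,[1,2,0],[0,0,0]],[-1,[1.3,2.35,0],[0,0,0]],[-1,[1,2,0],[0,0,0]],[-1,[1,2,0],[0,0,0]],[-1,[0.5,1,0],[0,0,0]],[-1,[0,0,0],[0,0,0]],[-1,[0,0,0],[0,0,0]],[-1,[0,0,0],[0,0,0]]])

```text
clock: 7.08
eef_pos: [0.5929, -0.2329, 0.1404]
tool_rot: [0.707, 0.707, -0.001, -0.001]
ft_force: [-0.6, -0.3, -1.1]
grip_width: 0.0201
```

```bash
python3 - <<'E'
from w import *
for k in range(2):
    im,d,K,k1,T=grab("wrist"); P=cloud(d,K,k1,T); Z=P[...,2]; o=bot.get_obs(); e=o["eef_pos"]
    m=(Z>.115)&(Z<.15)&(np.hypot(P[...,0]-e[0],P[...,1]-e[1])<.056); m[:, :150]=0; m[240:]=0
    n,l,s,c=cv2.connectedComponentsWithStats(m.astype(np.uint8)); i=1+s[1:,4].argmax(); q=P[l==i]; zt=np.median(q[:,2])
    cn=max(cv2.findContours((l==i).astype(np.uint8),0,1)[0],key=len)[:,0]; cn=cn[cn[:,1]<210]; p=plane(cn,zt,K,k1,T)[:,:2]
    from scipy.optimize import least_squares
    c=least_squares(lambda c:np.hypot(*(p-c).T)-.0485,e[:2]).x
    print(o["clock"],e.round(4),o["tool_rot"].round(4),"disc",c.round(4),robust(p),zt.round(4),"off",(c-e[:2]).round(4))
E
```

```text
7.1333 [ 0.5927 -0.2332  0.1407] [ 7.073e-01  7.069e-01 -4.000e-04 -7.000e-04] disc [ 0.5914 -0.2311] (array([ 0.5914, -0.2294]), np.float64(0.047), 187, 187) 0.1324 off [-0.0012  0.002 ]
7.1833 [ 0.5927 -0.2334  0.1411] [ 7.074e-01  7.068e-01 -3.000e-04 -4.000e-04] disc [ 0.5912 -0.2314] (array([ 0.5912, -0.2297]), np.float64(0.047), 186, 186) 0.1327 off [-0.0015  0.0019]
```

play_rows(moves=[[-1,[0,0.07,0.5],[0,0,0]],[-1,[0,0,0.8],[0,0,0]],[-1,[0,0,0.8],[0,0,0]],[-1,[0,0,0.6],[0,0,0]],[-1,[0,0,0.4],[0,0,0]],[-1,[0,0,0.2],[0,0,0]],[-1,[0,0,0],[0,0,0]],[-1,[0,0,0],[0,0,0]],[-1,[0,0,0],[0,0,0]]])

```text
clock: 7.93
eef_pos: [0.5946, -0.2331, 0.1087]
tool_rot: [0.707, 0.707, 0.0, 0.0]
ft_force: [-0.2, -0.1, -0.8]
grip_width: 0.0201
```

play_rows(moves=[[-1,[0,0,0.15],[0,0,0]],[-1,[0,0,0.15],[0,0,0]],[-1,[0,0,0.15],[0,0,0]],[-1,[0,0,0],[0,0,0]],[-1,[0,0,0],[0,0,0]]])

```text
clock: 8.35
eef_pos: [0.5941, -0.233, 0.1036]
tool_rot: [0.707, 0.707, -0.0, -0.0]
ft_force: [1.0, -0.2, -1.7]
grip_width: 0.0205
```

play_rows(moves=[[-1,[0,0,0.1],[0,0,0]],[-1,[0,0,0.1],[0,0,0]],[-1,[0,0,0.05],[0,0,0]],[-1,[0,0,0],[0,0,0]],[-1,[0,0,0],[0,0,0]]])

```text
clock: 8.77
eef_pos: [0.5942, -0.233, 0.1012]
tool_rot: [0.707, 0.707, -0.0, -0.0]
ft_force: [0.2, -0.2, -1.5]
grip_width: 0.0202
```

play_rows(moves=[[-1,[0,0,0.08],[0,0,0]],[-1,[0,0,0],[0,0,0]],[-1,[0,0,0],[0,0,0]]])

```text
clock: 9.02
eef_pos: [0.5944, -0.2331, 0.1008]
tool_rot: [0.707, 0.707, 0.0, 0.0]
ft_force: [0.1, 0.6, -0.2]
grip_width: 0.0202
```

play_rows(moves=[[-1,[0,0,0.08],[0,0,0]],[-1,[0,0,0],[0,0,0]],[-1,[0,0,0],[0,0,0]]])

```text
clock: 9.27
eef_pos: [0.5944, -0.2331, 0.1008]
tool_rot: [0.707, 0.707, 0.0, 0.001]
ft_force: [-1.7, 0.7, 5.5]
grip_width: 0.0202
```

Firm seat contact at the expected height, so I release.

play_rows(moves=[[-0.3,[0,0,-0.05],[0,0,0]],[-0.3,[0,0,0],[0,0,0]],[-0.3,[0,0,0],[0,0,0]],[-0.3,[0,0,0],[0,0,0]],[0,[0,0,0],[0,0,0]],[0,[0,0,0],[0,0,0]],[0,[0,0,0],[0,0,0]]])

```text
clock: 9.85
eef_pos: [0.5942, -0.233, 0.1001]
tool_rot: [0.707, 0.707, -0.0, -0.0]
ft_force: [-0.4, -0.9, -0.5]
grip_width: 0.0429
```

play_rows(moves=[[0,[0,0,-1],[0,0,0]],[0,[0,0,-2],[0,0,0]],[0,[0,0,-3],[0,0,0]],[0,[0,0,-3],[0,0,0]],[0,[0,0,-3],[0,0,0]],[0,[0,0,-3],[0,0,0]],[0,[0,0,-2],[0,0,0]],[0,[0,0,0],[0,0,0]],[0,[0,0,0],[0,0,0]]])

```text
clock: 10.6
eef_pos: [0.5951, -0.2334, 0.2728]
tool_rot: [0.707, 0.707, 0.001, 0.002]
ft_force: [-0.7, 0.0, -0.8]
grip_width: 0.0426
```

```bash
python3 - <<'E'
from w import *
im,d,K,k1,T=grab("wrist"); P=cloud(d,K,k1,T); Z=P[...,2]; o=bot.get_obs(); np.savez("w3.npz",im=im,d=d,K=K,k1=k1,T=T)
near=np.hypot(P[...,0]-.592,P[...,1]+.2313)
m=(Z>.087)&(Z<.1)&(near<.056); q=P[m]; print(o["clock"],o["eef_pos"],o["grip_width"],len(q))
for _ in range(4):
    A=np.c_[q[:,:2]-[.592,-.2313],np.ones(len(q))]; f=np.linalg.lstsq(A,q[:,2],rcond=None)[0]; q=q[np.abs(q[:,2]-A@f)<.003]
print("disc plane",f)
n,l,s,c=cv2.connectedComponentsWithStats(m.astype(np.uint8)); i=1+s[1:,4].argmax(); cn=max(cv2.findContours((l==i).astype(np.uint8),0,1)[0],key=len)[:,0]; print("disc",robust(plane(cn,f[2],K,k1,T)))
m=(Z>.118)&(Z<.14)&(near<.03); q=P[m]; print("knob",cv2.minEnclosingCircle(q[:,:2].astype(np.float32)),np.median(q,0))
im2,*_=grab("scene"); cv2.imwrite("pics/w3.png",cv2.resize(np.hstack([im,im2]),(800,300),interpolation=3)[:,:,::-1])
E
```

```text
10.65 [ 0.59429569 -0.23306027  0.27072712] 0.042779034731321955 5922
disc plane [ 0.00039265 -0.00114941  0.09277914]
disc (array([ 0.5928, -0.2318]), np.float64(0.0482), 255, 255)
knob ((0.5928665995597839, -0.232257679104805), 0.010929006151854992) [ 0.59269606 -0.23090605  0.12662959]
```

View pics/w3.png

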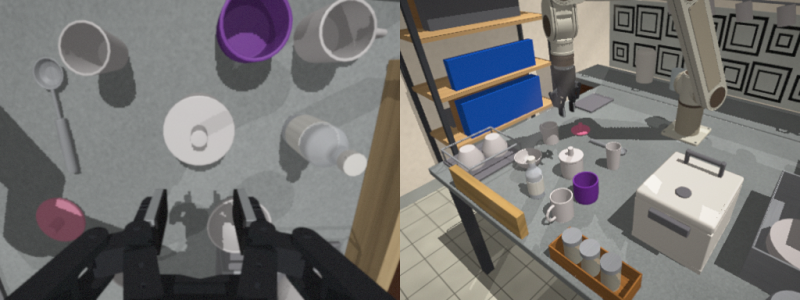

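The cover is seated: disc top at 0.0928 m (0.093 expected), tilt about 0.001, and about 1 mm off the jar axis. In the wrist view the jar is at (198,130). Next I go to the handle.

play_rows(moves=[[0,[1.5,-0.2,-1],[0,0,0]],[0,[3.5,-0.7,-1],[0,0,0]],[0,[3.8,-0.8,-1],[0,0,0]],[0,[3.8,-0.8,-0.8],[0,0,0]],[0,[3.8,-0.8,0],[0,0,0]],[0,[3.8,-0.8,0],[0,0,0]],[0,[3.8,-0.8,0],[0,0,0]],[0,[3.8,-0.8,0],[0,0,0]],[0,[3.8,-0.8,0],[0,0,0]],[0,[3.8,-0.8,0],[0,0,0]],[0,[3.8,-0.8,0],[0,0,0]],[0,[3.8,-0.8,0],[0,0,0]]])

```text
clock: 11.7
eef_pos: [0.5032, 0.1991, 0.3077]
tool_rot: [0.707, 0.707, -0.001, -0.001]
ft_force: [1.3, 0.1, -0.2]
grip_width: 0.0427
```

play_rows(moves=[[0.5,[1.5,0,0],[0,0,0]],[0.5,[0.5,0,0],[0,0,0]],[0.5,[0,0,0],[0,0,0]],[0.5,[0,0,0],[0,0,0]]])

```text
clock: 12.03
eef_pos: [0.5048, 0.2165, 0.3077]
tool_rot: [0.707, 0.707, -0.001, -0.0]
ft_force: [0.8, -0.5, -0.1]
grip_width: 0.0641
```

```bash
python3 - <<'E'
from w import *
im,d,K,k1,T=grab("wrist"); P=cloud(d,K,k1,T); X,Y,Z=[P[...,i] for i in range(3)]; o=bot.get_obs(); np.savez("w4.npz",im=im,d=d,K=K,k1=k1,T=T)
print(o["clock"],o["eef_pos"],o["tool_rot"],o["grip_width"])
m=(Z>.228)&(Z<.256)&(X>.44)&(X<.57)&(Y>.1)&(Y<.4); q=P[m]; print("handle",len(q),cv2.minAreaRect(q[:,:2].astype(np.float32)),np.percentile(q[:,2],[50,95]),q.min(0),q.max(0))
q=P[m&(Z>.241)]; print("crest",np.median(q,0)); 
if len(q): print(cv2.fitLine(q[:,:2].astype(np.float32),2,0,.01,.01).ravel())
v=im.copy(); v[m]=(0,255,0); cv2.imwrite("pics/w4.png",np.hstack([im,v])[::1,:,::-1][:, :1024] if 0 else cv2.resize(np.hstack([im,v]),(800,300))[:,:,::-1])
E
```

```text
12.0833 [0.50505066 0.21594014 0.30789835] [ 7.07476928e-01  7.06736141e-01 -6.50472377e-04 -1.58371212e-05] 0.06364535094941384
handle 4110 ((0.5036913156509399, 0.2501171827316284), (0.12209173291921616, 0.018015621230006218), 89.62602996826172) [0.24384489 0.2454148 ] [0.49434083 0.1890472  0.22819704] [0.51303045 0.31118613 0.24688797]
crest [0.50413876 0.25897898 0.24401916]
[0.00965707 0.9999534  0.50394243 0.25610006]
```

View pics/w4.png

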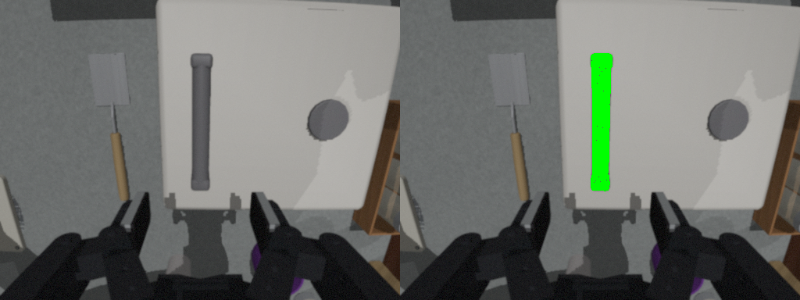

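The bar runs from (201,58) to (201,185) in the left half, with its centre at (0.504, 0.250) m and its axis parallel to y. I go down onto it.

play_rows(moves=[[0.5,[1.7,-0.1,0],[0,0,0]],[0.5,[1.7,0,0],[0,0,0]],[0.5,[0,0,1],[0,0,0]],[0.5,[0,0,2],[0,0,0]],[0.5,[0,0,2],[0,0,0]],[0.5,[0,0,2],[0,0,0]],[0.5,[0,0,1.3],[0,0,0]],[0.5,[0,0,0.5],[0,0,0]],[0.5,[0,0,0],[0,0,0]],[0.5,[0,0,0],[0,0,0]]])

```text
clock: 12.92
eef_pos: [0.5047, 0.25, 0.2208]
tool_rot: [0.708, 0.706, 0.0, 0.0]
ft_force: [0.1, -0.1, 0.9]
grip_width: 0.0641
```

play_rows(moves=[[-1,[0,-0.05,0.2],[0,0,0]],[-1,[0,0,0],[0,0,0]],[-1,[0,0,0],[0,0,0]],[-1,[0,0,0],[0,0,0]],[-1,[0,0,0],[0,0,0]],[-1,[0,0,0],[0,0,0]],[-1,[0,0,0],[0,0,0]],[-1,[0,0,0],[0,0,0]],[-1,[0,0,0],[0,0,0]],[-1,[0,0,0],[0,0,0]]])

```text
clock: 13.75
eef_pos: [0.5054, 0.2511, 0.2192]
tool_rot: [0.707, 0.707, 0.002, 0.001]
ft_force: [4.8, -0.7, 2.3]
grip_width: 0.0138
```

play_rows(moves=[[-1,[0,0.05,-0.2],[0.01,0,0]],[-1,[0,0.05,-0.2],[0.01,0,0]],[-1,[0,0.05,-0.2],[0.01,0,0]],[-1,[0,0.05,-0.2],[0.01,0,0]]])

```text
clock: 14.08
eef_pos: [0.5062, 0.251, 0.2235]
tool_rot: [0.707, 0.707, -0.015, -0.015]
ft_force: [6.1, 1.3, -8.6]
grip_width: 0.0137
```

play_rows(moves=[[-1,[0,0.05,-0.2],[0.01,0,0]],[-1,[0,0.05,-0.2],[0.01,0,0]],[-1,[0,0.05,-0.2],[0.01,0,0]],[-1,[0,0.05,-0.2],[0.01,0,0]],[-1,[0,0.05,-0.2],[0.01,0,0]],[-1,[0,0,0],[0,0,0]],[-1,[0,0,0],[0,0,0]]])

```text
clock: 14.67
eef_pos: [0.5101, 0.2511, 0.2352]
tool_rot: [0.707, 0.706, -0.031, -0.031]
ft_force: [4.9, 0.8, -4.1]
grip_width: 0.0137
```

It has broken free and moved about 0.08 rad. I continue slowly to about 0.2 rad.

play_rows(moves=[[-1,[0,0.05,-0.2],[0.01,0,0]],[-1,[0,0.05,-0.2],[0.01,0,0]],[-1,[0,0.05,-0.2],[0.01,0,0]],[-1,[0,0.05,-0.2],[0.01,0,0]],[-1,[0,0.05,-0.2],[0.01,0,0]],[-1,[0,0.05,-0.2],[0.01,0,0]],[-1,[0,0.05,-0.2],[0.01,0,0]],[-1,[0,0.05,-0.2],[0.01,0,0]],[-1,[0,0.05,-0.2],[0.01,0,0]],[-1,[0,0.05,-0.2],[0.01,0,0]],[-1,[0,0.05,-0.2],[0.01,0,0]],[-1,[0,0.05,-0.2],[0.01,0,0]]])

```text
clock: 15.67
eef_pos: [0.5194, 0.2509, 0.2579]
tool_rot: [0.703, 0.703, -0.074, -0.074]
ft_force: [5.9, -0.6, -5.4]
grip_width: 0.014
```

play_rows(moves=[[-1,[0,0,0],[0,0,0]],[-1,[0,0,0],[0,0,0]],[-1,[0,0,0],[0,0,0]],[-1,[0,0,0],[0,0,0]],[-1,[0,0,0],[0,0,0]],[-1,[0,0,0],[0,0,0]],[-1,[0,0,0],[0,0,0]],[-1,[0,0,0],[0,0,0]],[-1,[0,0,0],[0,0,0]],[-1,[0,0,0],[0,0,0]]])

```text
clock: 16.5
eef_pos: [0.5193, 0.2509, 0.2578]
tool_rot: [0.703, 0.703, -0.074, -0.073]
ft_force: [7.5, -0.6, -6.7]
grip_width: 0.0144
```

```bash
python3 - <<'E'
from w import *
im2,d2,K2,k2,T2=grab("scene"); P=cloud(d2,K2,k2,T2)
o=bot.get_obs(); print(o["clock"],o["eef_pos"],o["tool_rot"],o["grip_width"],o["ft_force"])
m=(P[...,2]>.17)&(P[...,2]<.245)&(P[...,0]>.53)&(P[...,0]<.7)&(P[...,1]>.16)&(P[...,1]<.34); q=P[m]
for _ in range(8):
    A=np.c_[q[:,:2]-[.6,.25],np.ones(len(q))]; f=np.linalg.lstsq(A,q[:,2],rcond=None)[0]; q=q[np.abs(q[:,2]-A@f)<.006]
print("lid slope angle",np.arctan(f[:2]),f[2],len(q))
im,d,K,k1,T=grab("top"); P=cloud(d,K,k1,T); near=np.hypot(P[...,0]-.5925,P[...,1]+.2315); q=P[(near<.048)&(P[...,2]>.08)&(P[...,2]<.105)]; print("cover disc",q.mean(0),len(q))
cv2.imwrite("pics/end.png",cv2.resize(np.hstack([im,im2]),(800,300),interpolation=3)[:,:,::-1])
E
```

```text
16.55 [0.51931059 0.25092945 0.25771262] [ 0.70331482  0.70321424 -0.07381245 -0.07341478] 0.014152905469202833 [ 7.53107397 -0.97887395 -4.97622313]
lid slope angle [-0.19195517  0.00035878] 0.2178310311866716 5143
cover disc [ 0.59203281 -0.23109165  0.0923194 ] 806
```

View pics/end.png

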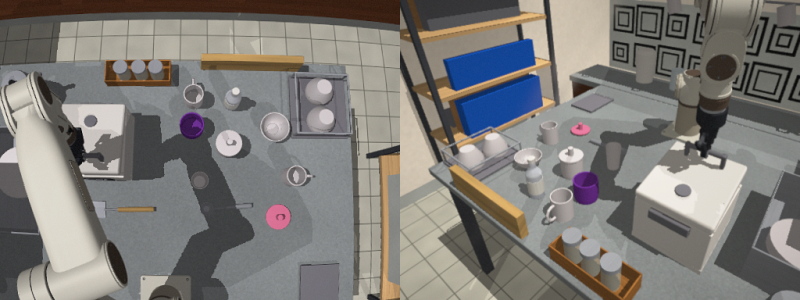

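The picture shows the lid ajar with the gripper on its bar (scene half, about (715,155)), the cover on the jar (570,155), and the bystanders in place. The measured lid angle is about 0.19 rad and steady, so I hand in.

```bash
python3 -c "
from workcell import bot
print(bot.job_done()); o=bot.get_obs(); print(o['clock'],o['eef_pos'],o['grip_width'],o['ft_force'])"
```

```text
the job is handed in; nothing more can be done
None
the job is handed in; nothing more can be done
```

I put the white cover on the sugar jar and let go of it. Then I pulled the rice cooker lid free of its seal and handed the job in with the gripper still holding it ajar, at about 16.6 s of the 58 s.

- **Cover:** right after release, its disc top was at 0.0928 m (0.093 m expected), tilted about 0.001 rad and about 1 mm off the jar's centre. The last top view, after the lid was open, still showed it in place.
- **Lid:** the camera measured 0.19 rad. The tool's tilt was about 0.21 rad. Both are inside the 0.12 to 0.30 rad band, and the arm held still for the last 0.8 s before hand-in.
- **Grip:** the gripper read 14 mm on the 16 mm bar, and earlier 20 mm on the 22 mm knob, so it seems to read about 2 mm low. The wrist force was about 5 to 8 N on the axes that carry the lid.
- **Bystanders:** in the last picture the crockery and utensils look unmoved. I only checked that by eye.

No check failed; the only disagreements were the 0.02 rad between the two lid angles and the low gripper reading. The hand-in gave no verdict.

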